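# Refit the spring-loaded spindle of the roll holder

### The arm

A 6-joint arm with a two-finger parallel gripper is mounted at the origin on a cart in front of the work surface, level with it; the furniture and walls round the work are solid. World frame = base frame: x ahead of the robot, y to its left, z up, the work surface at z = 0. Lengths are in mm, angles in rad, forces in N, time in s.
With the tool pointing down it reaches from about 250 to 775 mm from the base axis. Payload 8.9 kg.
Tool frame: the origin (TCP) lies on the front face of the gripper's body, between the roots of the fingers; the fingertips stand 73 mm ahead of it and the grasp point (between the pads) lies hold_point_z ahead of it (hold_point_z is the distance from the TCP to the grasp point, in mm); z points along the fingers, y is the line along which they close (so a half turn about z gives the same grasp; the last joint's range is limited). The gripper opens to 85 mm and grips with 20 to 120 N. Pads are 22 mm wide; open, the fingers measure 114 mm over their backs; the gripper's body (76 mm by 85 mm) begins 54 mm behind the grasp point. The pads swing forward as they close: fully open they stand 13 mm farther back than shut.
Start: joints at [-1.251, 0.291, -0.153, 1.127, 0, 1.431], TCP at [232.509, -470.705, 303.905] pointing down, gripper open.
Joint ranges: [-2.52, 2.52], [-0.91, 1.74], [-1.3, 1.37], [-1.96, 2.02], [-1.52, 1.47], [-3.14, 3.14]. Speed limits (rad/s): [2.22, 2.22, 2.79, 3.14, 3.14, 3.14].

### API

Orientations are given as a rotation vector (axis times angle).
In Python, from bench import observe, snapshot, get_calibration, sign_off, search_frame, masks_of, place_of, hold_point_z gives the robot as it stands.
- The arm moves only by the tool send_rows, never from a script. Its argument "deltas" is a list of rows, each an object with "translation": the shift along the tool's x, y, z in units of 40 mm (1.0 is 40 mm), a list of three; "turn": the turn about the tool's z in units of 5 degrees (1.0 is 5 degrees). A call has 1 to 10 rows; each row shifts and turns the commanded pose from where the row before left it, along the tool's axes as they then stand; what a row does not reach is not made up. A row lasts 1/12 s, in which the tool goes at most 41.7 mm and 7.16 degrees, less where a joint would pass 70% of its speed; a pose out of reach is approached as far as the arm can. A call is refused whole if a number of a shift passes 1 or a number of a turn 1, either way. A call with a gripper value outside its range is refused whole. "jaw" is the opening, from 0 (shut) to 1 (fully open), set as the call begins (left out, the last holds). The fingers move at their own pace and stop on an object; "squeeze" is the grip in N (left out, the last holds). Time passes only in rows, so rows that do not move let the fingers close. It gives the time, the measured TCP pose, the force, the opening and the grip force at its end, in the units of the state.
- observe(): the state, without advancing time (a new reading comes with each control period).
- snapshot(name): name is "scene" or "side" or "wrist"; returns (picture, depth): 384x512x3 uint8, red, green, blue; 384x512 float32, mm along the optical axis (not along the pixel's ray), 0 where there is no reading.
- get_calibration(name): a dict with "vfov" (degrees; the focal length in pixels is half the picture's height over the tangent of half this angle, whatever the lens; pixels are square), "cx", "cy" (the principal point, pixels), "R" (3x3) and "t" (3): a world point X has camera coordinates R X + t. Camera axes: x right, y down, z forward; pixel columns grow to the right and rows downward; lengths in mm; the calibration is good to about 2 mm. A picture is of the moment at which its call begins: read the wrist's pose just before it. get_calibration takes no time and is no camera call; for the wrist camera it gives the pose at the moment of the call.
- sign_off(): hands the job in; it is judged then, once.
Trained networks look in the newest picture that a camera, given by its name, has taken for a name from the list of things; names that differ only in an ending like _2 or _b are one class to them, and where a whole thing is asked for, a point or a joint stands for the part that bears it (a point fixed in the world has none). Each returns a list of dicts, best first, with "conf" (0 to 1); they miss things now and then, are a little off and sometimes report something else, mostly with a low value. They report only what shows in the picture. A call takes as long as a camera call.
- search_frame(label, camera): "location" ([row, column] as shares, 0 to 1, of the picture: columns of its width, rows of its height, amid what is visible of it).
- masks_of(label, camera): "pixels" (384x512 bool, what is visible of it) and "location" ([row, column] as shares, 0 to 1, of the picture: columns of its width, rows of its height, amid what is visible of it).
- place_of(label, camera): "location" ([row, column] as shares, 0 to 1, of the picture: columns of its width, rows of its height: a listed point, or the origin of a listed thing).
The state is a dict: "time_s": time; "joints": joint angles; "dq": joint speeds; "joint_efforts": joint torques, N m; "tcp_pos": TCP position; "ee_rot": TCP orientation; "contact_force": force on the tool from outside, world axes, zero at the start; "wrist_torque": the same for the moment, N m; "grip_width": opening from 0.0 (shut) to 1.0 (fully open); "finger_force": force on a finger pad.
Only numpy, scipy, OpenCV 4.12 (cv2) and the standard library are available. Lean on these libraries where they do the work, as an engineer would, in place of code of your own. Each camera call takes 0.05 s, during which the arm holds its last target. There are 200 camera calls.

### The job

Fit the blue spring-loaded spindle back into the white roll holder: put its sprung steel end into the cup of one cheek, push gently against the spring until the other end clears the opposite cheek, swing that end down level with its cup and let the spring seat it, so that the spindle hangs level between both cups, either way round, and let go. Push the spindle into the holder gently, never with more than about 25 N, and leave the bottle, mug, tape roll and clothes peg where they stand.

Things in the scene. Friction and masses are not known exactly. Their poses are not given: they have to be found in the camera images.
- spindle: Blue plastic spindle, 125 g (may vary), lying on the worktop. Barrel: square bar 30 x 30 mm, 110 mm long along its own y; origin at the barrel's centre, 15 mm above the worktop at the start. Grasp it across the barrel. Whole free length 158 mm: barrel, fixed blue pin at the -y end, sprung steel plunger at the +y end, both round and 10 mm thick with rounded tips.
- fixed_tip (a point): Centre of the outer face of the spindle's fixed blue pin, which stands out 20 mm from the barrel: 75 mm from the barrel's centre towards the spindle's -y.
- barrel_end (a point): Centre of the barrel's end face on the plunger side, 55 mm from its centre towards +y; does not move with the plunger. The plunger stands out 28 mm from here when free, 83 mm from the barrel's centre, and can be pushed in by 15 mm, where it stops hard. Its spring yields from 2.8 N and adds 0.7 N per mm (13.3 N fully in); it is damped, so push slowly (60 N per m/s).
- holder: Roll holder. Dark steel foot 70 x 242 x 10 mm, fixed to the worktop; origin under its centre, y along its length, z up. On it is clamped a white U-shaped yoke (does not move when pushed): a crossbar, top 20 mm above the worktop, and two upright cheeks, 14 mm thick, 40 mm wide in x, tops 77 mm above the worktop, 139 mm clear between their inner faces.
- cup_line (a point): Point on the cups' common axis, 65 mm above the foot's origin, fixed to the foot. Each cheek's inner face has a blind round cup 16 mm wide, 8 mm deep, 2 mm chamfer, axis along the foot's y. The yoke's middle is NOT here: it is clamped at an unmeasured place up to 20 mm to either side along y; feel or look for it. Seated, the plunger is in by 3 mm; to pass a cheek it must be in by 11 mm or more.
- syrup_bottle: Bystander: clear syrup bottle, 68 mm wide, 221 mm tall, standing; origin under its centre.
- mug: Bystander: white mug with grey dots, 82 mm wide, 91 mm tall; origin under its centre.
- tape_roll: Bystander: roll of black tape lying flat, 58 mm wide, 19 mm high; origin under its centre.
- peg: Bystander: yellow clothes peg, 72 mm long, 15 mm wide, 12 mm high; origin under its centre.

How it is judged:
By the outcome, as a careful person would: the job done as asked, in the order asked, and still so for the second after the job is handed in, with the robot touching nothing.
It also fails if it takes over 45 s, if anything falls off the work surface, if the arm or the gripper's body presses on something with over 40 N, if the wrist force passes 120 N, or if a joint passes its speed limit or range.

## Working session

There is one attempt and no reset: what is moved stays moved. The work goes in short steps, Python scripts to look and compute and a tool call to move; the robot and the scene stay as the last step left them, time stands still between calls to the robot, and variables do not carry over. Pictures are saved under pics/ and viewed, at most 10 in all, crops included, and the job is handed in when it is done.

Besides the shell and the picture viewer there is one more tool, called after "Call:" as a command line: name --argument value ..., lists and objects as JSON in quotes. send_rows: Moves the arm, as the interface text tells. Its arguments: {"type":"object","properties":{"deltas":{"type":"array","items":{"type":"object","properties":{"translation":{"type":"array","items":{"type":"number"}},"turn":{"type":"number"}}}},"jaw":{"type":"number"},"squeeze":{"type":"number"}},"required":["deltas"]}

```bash
mkdir -p pics; cat > h.py <<'E'
import numpy as np,cv2
from bench import *
def K(c):
    f=192/np.tan(np.radians(c['vfov'])/2); return f,c['cx'],c['cy']
def cloud(name):
    c=get_calibration(name); im,d=snapshot(name); f,cx,cy=K(c)
    v,u=np.mgrid[0:384,0:512]
    P=np.stack([(u-cx)/f*d,(v-cy)/f*d,d],-1)
    W=(P-np.array(c['t']))@np.array(c['R'])
    return im,d,W,c
def save(im,n): cv2.imwrite('pics/'+n+'.png',cv2.cvtColor(im,cv2.COLOR_RGB2BGR))
E
python3 - <<'E'
from h import *
print(observe(),hold_point_z)
ims=[]
for n in ['scene','side']:
    im,d,W,c=cloud(n); ims.append(im)
    print(n,c['vfov'],c['cx'],c['cy'],np.array(c['R']).round(3).tolist(),np.array(c['t']).round(1))
    np.savez(n,im=im,d=d,W=W)
    for l in ['spindle','holder','syrup_bottle','mug','tape_roll','peg']:
        m=masks_of(l,n)
        if m:
            p=m[0]['pixels']&(d>0); Q=W[p]
            np.save(f'{n}_{l}',p)
            print(l,round(m[0]['conf'],2),np.array(m[0]['location'])*[384,512],p.sum(),np.percentile(Q,[3,50,97],axis=0).round(0).tolist() if len(Q) else 0)
    for l in ['spindle','fixed_tip','barrel_end','cup_line','holder']:
        m=place_of(l,n)
        if m: print(l,m[0]['conf'],np.array(m[0]['location'])*[384,512])
save(np.vstack(ims)[:, :],'a')
cv2.imwrite('pics/a.png',cv2.resize(cv2.imread('pics/a.png'),(400,600)))
save(ims[0],'scene0');save(ims[1],'side0')
E
```

```text
{'time_s': 0.0, 'joints': array([-1.25127886e+00,  2.91321042e-01, -1.54095017e-01,  1.12670612e+00,
       -2.59612309e-06,  1.43149846e+00]), 'dq': array([ 7.71761695e-04, -6.97933930e-04,  5.44725633e-04,  4.14291964e-05,
        8.49438422e-04,  2.47755299e-04]), 'joint_efforts': array([-2.54485467e-04, -5.37148476e+01,  3.31369615e+01,  1.59370922e-02,
       -1.39240642e-04, -1.31901120e-05]), 'tcp_pos': array([ 232.41383253, -470.38317421,  303.32275212]), 'ee_rot': array([-3.05800124e+00, -7.14100300e-01,  1.91393200e-04]), 'contact_force': array([0.23348092, 0.15472602, 0.4246847 ]), 'wrist_torque': array([-0.02429619,  0.0271109 , -0.01314674]), 'finger_force': 0.0, 'grip_width': 0.9999121741588954} 53.900000000000006
scene 56.01520824397603 247.76155611644242 190.5541901775068 [[1.0, -0.011, 0.013], [0.003, -0.63, -0.777], [0.017, 0.777, -0.629]] [-492.5   43.2 1158.5]
spindle 0.87 [229.5168 226.7136] 446 [[395.0, -184.0, 5.0], [432.0, -144.0, 27.0], [471.0, -91.0, 31.0]]
holder 0.89 [184.896  238.6944] 1057 [[417.0, -24.0, 5.0], [467.0, 47.0, 17.0], [506.0, 182.0, 76.0]]

[... 832 characters left out ...]
 -87.0, 33.0]]
holder 0.81 [191.616  237.9776] 1144 [[413.0, -23.0, 3.0], [452.0, 74.0, 19.0], [502.0, 188.0, 77.0]]
syrup_bottle 0.79 [138.3936 211.6096] 791 [[538.0, 322.0, 5.0], [558.0, 335.0, 96.0], [599.0, 371.0, 211.0]]
mug 0.74 [227.7888 281.088 ] 353 [[391.0, -186.0, 5.0], [421.0, -143.0, 28.0], [470.0, -81.0, 33.0]]
tape_roll 0.58 [195.1104 194.0992] 191 [[330.0, 145.0, 0.0], [355.0, 169.0, 15.0], [379.0, 198.0, 21.0]]
peg 0.73 [226.4832 280.2176] 343 [[391.0, -185.0, 5.0], [421.0, -143.0, 28.0], [471.0, -86.0, 33.0]]
spindle 0.71 [228.7872 278.3232]
fixed_tip 0.71 [243.8016 282.6752]
barrel_end 0.57 [213.888 276.48 ]
cup_line 0.79 [182.208  237.0048]
holder 0.83 [196.3008 240.4864]
```

View pics/scene0.png

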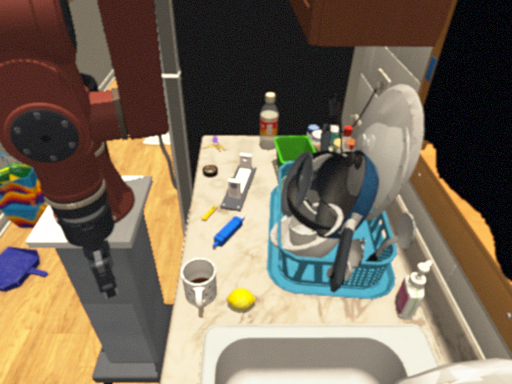

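View pics/side0.png

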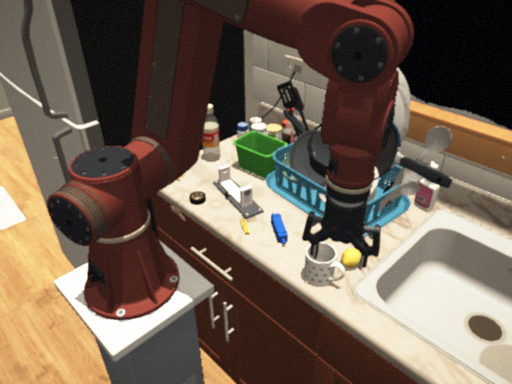

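The scene picture shows the spindle (blue) at (228,232), its near end at (215,247). The holder is at (239,185), with the peg left of the spindle and the dish rack to the right. Next: fit the geometry and get the wrist camera's pose.

```bash
cat >> h.py <<'E'
from scipy.spatial.transform import Rotation as Ro
def tool(): 
    s=observe(); return s,np.array(s['tcp_pos']),Ro.from_rotvec(s['ee_rot']).as_matrix()
def rowto(p):  # shift in units, tool axes
    s,t,R=tool(); return R.T@(np.array(p)-t)/40
E
python3 - <<'E'
from h import *
s,t,R=tool(); print(R.round(3).tolist())
c=get_calibration('wrist'); Rc=np.array(c['R']); C=-Rc.T@c['t']
print('wristcam in tool',(R.T@(C-t)).round(1),'axes',(Rc@R).round(2).tolist(),c['vfov'],c['cx'],c['cy'])
for n in ['scene','side']:
    z=np.load(n+'.npz'); W=z['W'];im=z['im'].astype(int)
    for l in ['spindle','holder']:
        p=np.load(f'{n}_{l}.npy'); Q=W[p]
        if l=='spindle':
            T=Q[(Q[:,2]>22)&(Q[:,2]<38)]
        else: T=Q[(Q[:,2]>60)&(Q[:,2]<85)]
        r=cv2.minAreaRect(T[:,:2].astype(np.float32)); print(n,l,r,T.mean(0))
    # holder foot
    Q=W[np.load(f'{n}_holder.npy')];print('all',cv2.minAreaRect(Q[(Q[:,2]<85)][:,:2].astype(np.float32)))
    # table-plane ray for points
    cc=get_calibration(n);f,cx,cy=K(cc)
    for l,h in [('fixed_tip',15),('barrel_end',15),('spindle',15),('cup_line',65),('holder',0)]:
        m=place_of(l,n)[0]['location']; v,u=m[0]*384,m[1]*512
        Rr=np.array(cc['R']);C=-Rr.T@cc['t'];dd=Rr.T@np.array([(u-cx)/f,(v-cy)/f,1]); print(l,(C+dd*(h-C[2])/dd[2]).round(1))
print('row to above',rowto([430,-40,330]))
E
```

```text
[[0.897, 0.443, -0.0], [0.443, -0.897, 0.0], [-0.0, -0.0, -1.0]]
wristcam in tool [ 85.7  -0.5 -69.9] axes [[0.0, 1.0, -0.0], [-0.95, 0.0, -0.33], [-0.33, 0.0, 0.95]] 68.43768071625371 250.7677314992119 193.1609407058412
scene spindle ((433.5511169433594, -132.98785400390625), (112.9513168334961, 30.085721969604492), 56.96449661254883) [ 432.5623685  -137.28974044   27.94990193]
scene holder ((466.47259521484375, 102.06673431396484), (175.86212158203125, 39.13521957397461), 76.42123413085938) [464.62199941  90.41597641  71.18297676]
all ((462.2901611328125, 87.76507568359375), (237.4730987548828, 69.55267333984375), 76.17903900146484)
fixed_tip [ 401.5 -197.9   15. ]
barrel_end [464.6 -78.3  15. ]
spindle [ 426.7 -129.    15. ]
cup_line [471.3  86.8  65. ]
holder [471.2  72.1   0. ]
side spindle ((425.45050048828125, -140.12757873535156), (132.21128845214844, 29.208694458007812), 56.086631774902344) [ 426.65949885 -137.56363935   29.15538597]
side holder ((464.1249084472656, 99.63990020751953), (177.9071502685547, 41.26177215576172), 76.74073791503906) [460.72891682  92.47467322  71.55340002]
all ((477.197998046875, 93.40687561035156), (258.9441833496094, 105.28511047363281), 74.912841796875)
fixed_tip [ 385.1 -191.7   15. ]
barrel_end [475.5 -82.2  15. ]
spindle [ 425.8 -136.5   15. ]
cup_line [459.9  84.8  65. ]
holder [473.8  85.1   0. ]
row to above [ 9.19546775 -7.46774915 -0.65228889]
```

Call:
send_rows --deltas '[{"translation": [0.8, -0.53, 0]}, {"translation": [0.8, -0.53, 0]}, {"translation": [0.8, -0.53, 0]}, {"translation": [0.8, -0.53, 0]}, {"translation": [0.8, -0.53, 0]}, {"translation": [0.8, -0.53, 0]}, {"translation": [0.8, -0.53, 0]}, {"translation": [0.8, -0.53, 0]}, {"translation": [0.8, -0.53, 0]}, {"translation": [0.8, -0.53, 0]}]' --jaw 1

```text
invalid input
```

Call:
send_rows --deltas '[{"translation": [0, 0, 0.2], "turn": -1}, {"translation": [0, 0, 0.2], "turn": -1}, {"translation": [0, 0, 0.2], "turn": -1}, {"translation": [0, 0, 0.2], "turn": -1}, {"translation": [0, 0, 0], "turn": -1}, {"translation": [0, 0, 0], "turn": -1}, {"translation": [0, 0, 0]}, {"translation": [0, 0, 0]}]'

```text
invalid input
```

```bash
cat > m.py <<'E'
from h import *
import sys
im,d,W,c=cloud('wrist'); save(im,sys.argv[1]); np.savez('w_'+sys.argv[1],im=im,d=d,W=W)
s,t,R=tool(); print(s['time_s'],t.round(1),'yaw',np.degrees(np.arctan2(R[1,0],R[0,0])).round(2),R[:,2].round(3))
hsv=cv2.cvtColor(im,cv2.COLOR_RGB2HSV)
b=(hsv[...,0]>100)&(hsv[...,0]<130)&(hsv[...,1]>140)&(hsv[...,2]>50)&(d>0)
Q=W[b&(W[...,2]>22)&(W[...,2]<40)]
print('blue',b.sum(),len(Q))
if len(Q): 
    r=cv2.minAreaRect(Q[:,:2].astype(np.float32)); print('spindle top',r,Q.mean(0).round(1), 'ztop',np.median(Q[:,2]))
A=W[b]
if len(Q):
    e=np.linalg.svd(Q[:,:2]-Q[:,:2].mean(0),full_matrices=0)[2][0]; e*=np.sign(e[1]); print('axis',np.degrees(np.arctan2(e[1],e[0])),'all blue along',np.percentile((A[:,:2]-Q[:,:2].mean(0))@e,[.5,99.5]),'top along',np.percentile((Q[:,:2]-Q[:,:2].mean(0))@e,[.5,99.5]))
E
python3 m.py w1
```

```text
1.75 [ 232.5 -470.7  303.9] yaw 26.29 [ 0.  0. -1.]
blue 70 0
```

View pics/w1.png

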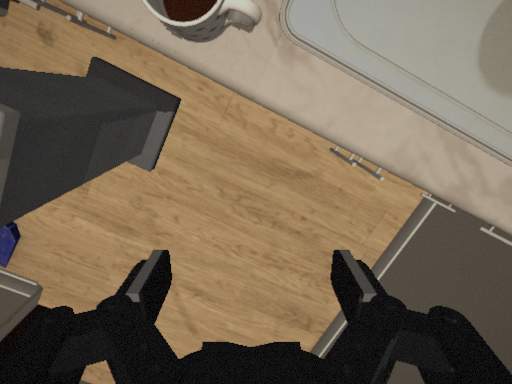

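The arm has not moved: the picture shows the mug at (200,10), the open fingers at (150,280) and (345,280), and the floor. I'll resend with every field filled in.

Call:
send_rows --deltas '[{"translation": [0.8, -0.53, 0], "turn": 0}, {"translation": [0.8, -0.53, 0], "turn": 0}, {"translation": [0.8, -0.53, 0], "turn": 0}, {"translation": [0.8, -0.53, 0], "turn": 0}, {"translation": [0.8, -0.53, 0], "turn": 0}, {"translation": [0.8, -0.53, 0], "turn": 0}, {"translation": [0.8, -0.53, 0], "turn": 0}, {"translation": [0.8, -0.53, 0], "turn": 0}, {"translation": [0.8, -0.53, 0], "turn": 0}, {"translation": [0.8, -0.53, 0], "turn": 0}]'

```text
time_s: 2.58
tcp_pos: [426.2, -137.1, 304.2]
ee_rot: [3.059, 0.714, 0.001]
contact_force: [0.5, -1.9, -0.7]
grip_width: 0.998
finger_force: 0.0
```

Call:
send_rows --deltas '[{"translation": [0, 0, 0.2], "turn": -1}, {"translation": [0, 0, 0.2], "turn": -1}, {"translation": [0, 0, 0.2], "turn": -1}, {"translation": [0, 0, 0.2], "turn": -1}, {"translation": [0, 0, 0], "turn": -1}, {"translation": [0, 0, 0], "turn": -1}, {"translation": [0, 0, 0], "turn": 0}, {"translation": [0, 0, 0], "turn": 0}]'

```text
time_s: 3.25
tcp_pos: [425.6, -138.9, 272.0]
ee_rot: [2.772, 1.478, 0.0]
contact_force: [-0.6, 0.1, 0.1]
grip_width: 1.003
finger_force: 0.0
```

```bash
python3 m.py w2
```

```text
3.3 [ 425.6 -139.   272. ] yaw 56.11 [ 0. -0. -1.]
blue 2344 2263
spindle top ((433.80859375, -130.49221801757812), (109.28690338134766, 28.28543472290039), 55.804359436035156) [ 436.3 -126.8   29.7] ztop 29.741597555054167
axis 56.06511185088027 all blue along [-73.76120117  50.17517802] top along [-56.89249017  50.07675865]
```

View pics/w2.png

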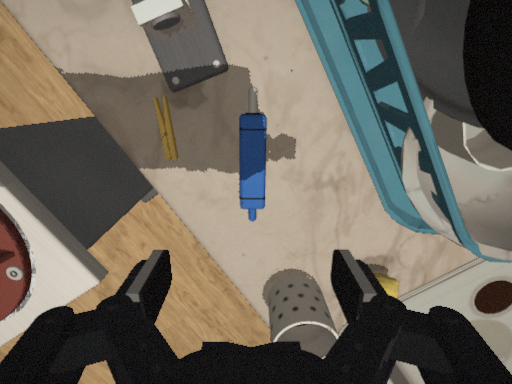

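The spindle is at (253,160) in the picture, with the steel plunger at the top (253,98) and the fixed pin at the bottom (252,215). The peg at (166,128) is clear of the fingers.

Call:
send_rows --deltas '[{"translation": [0.29, 0.05, 0.6], "turn": 0}, {"translation": [0, 0, 0.9], "turn": 0}, {"translation": [0, 0, 0.9], "turn": 0}, {"translation": [0, 0, 0.9], "turn": 0}, {"translation": [0, 0, 0.6], "turn": 0}, {"translation": [0, 0, 0.5], "turn": 0}, {"translation": [0, 0, 0.3], "turn": 0}, {"translation": [0, 0, 0.17], "turn": 0}, {"translation": [0, 0, 0], "turn": 0}, {"translation": [0, 0, 0], "turn": 0}]'

```text
time_s: 4.13
tcp_pos: [433.9, -130.5, 77.4]
ee_rot: [2.771, 1.48, 0.0]
contact_force: [-0.6, -0.7, 0.1]
grip_width: 1.003
finger_force: 0.0
```

Call:
send_rows --deltas '[{"translation": [0, 0, 0], "turn": 0}, {"translation": [0, 0, 0], "turn": 0}, {"translation": [0, 0, 0], "turn": 0}, {"translation": [0, 0, 0], "turn": 0}, {"translation": [0, 0, 0], "turn": 0}, {"translation": [0, 0, 0], "turn": 0}, {"translation": [0, 0, 0], "turn": 0}, {"translation": [0, 0, 0], "turn": 0}, {"translation": [0, 0, 0], "turn": 0}, {"translation": [0, 0, 0], "turn": 0}]' --jaw 0 --squeeze 60

```text
time_s: 4.97
tcp_pos: [434.0, -130.5, 77.7]
ee_rot: [2.769, 1.481, 0.001]
contact_force: [-0.9, -0.2, 8.3]
grip_width: 0.339
finger_force: 60.1
```

Call:
send_rows --deltas '[{"translation": [0, 0, -0.5], "turn": 0}, {"translation": [0, 0, -0.9], "turn": 0}, {"translation": [0, 0, -0.9], "turn": 0}, {"translation": [0, 0, -0.9], "turn": 0}, {"translation": [0.5, -0.43, -0.6], "turn": 0}, {"translation": [0.7, -0.6, -0.5], "turn": 0}, {"translation": [0.7, -0.6, 0], "turn": 0}, {"translation": [0.7, -0.6, 0], "turn": 0}, {"translation": [0.7, -0.6, 0], "turn": 0}, {"translation": [0.7, -0.6, 0], "turn": 0}]'

```text
time_s: 5.8
tcp_pos: [407.7, 80.2, 249.3]
ee_rot: [2.77, 1.481, 0.001]
contact_force: [0.7, -0.3, -2.1]
grip_width: 0.341
finger_force: 59.8
```

Call:
send_rows --deltas '[{"translation": [0, 0, 0], "turn": -1}, {"translation": [0, 0, 0], "turn": -1}, {"translation": [0, 0, 0], "turn": -1}, {"translation": [0, 0, 0], "turn": -1}, {"translation": [0, 0, 0], "turn": 0}, {"translation": [0, 0, 0], "turn": 0}]'

```text
time_s: 6.3
tcp_pos: [408.2, 78.6, 249.0]
ee_rot: [-2.473, -1.937, 0.0]
contact_force: [0.3, -0.4, -1.5]
grip_width: 0.34
finger_force: 59.8
```

```bash
cat > m2.py <<'E'
from h import *
import sys
n=sys.argv[1]
im,d,W,c=cloud('wrist'); save(im,n); np.savez('w_'+n,im=im,d=d,W=W)
s,t,R=tool(); print(s['time_s'],t.round(1),'yaw',np.degrees(np.arctan2(R[1,0],R[0,0])).round(2))
L=(W-t)@R   # tool coords
hsv=cv2.cvtColor(im,cv2.COLOR_RGB2HSV)
b=(hsv[...,0]>100)&(hsv[...,0]<130)&(hsv[...,1]>120)&(d>0)&(abs(L[...,1])<25)&(L[...,2]>20)&(L[...,2]<75)
Q=L[b]; print('spindle in tool: lo/med/hi',np.percentile(Q,[1,50,99],axis=0).round(1).tolist())
bb=b&(abs(L[...,0])>18)&(abs(L[...,0])<53); Q=L[bb]; Q=Q[Q[:,2]<np.median(Q[:,2])+4]
k,k0=np.polyfit(Q[:,0],Q[:,2],1); print('pitch deg',np.degrees(np.arctan(k)),'top z at 0',k0)
k,k0=np.polyfit(Q[:,0],Q[:,1],1); print('yaw dev deg',np.degrees(np.arctan(k)),'y0',k0)
# steel plunger: points ahead of barrel
p=(abs(L[...,1])<12)&(L[...,2]>25)&(L[...,2]<75)&(L[...,0]>56)&(L[...,0]<110)&(d>0); Q=L[p]; print('plunger',len(Q),np.percentile(Q,[1,50,99],axis=0).round(1).tolist() if len(Q) else '')
# cheek tops
ct=(W[...,2]>73)&(W[...,2]<81)&(d>0)&(W[...,0]>400)&(W[...,0]<530)&(W[...,1]>-60)&(W[...,1]<230)
num,lab,st,cen=cv2.connectedComponentsWithStats(ct.astype(np.uint8))
for i in range(1,num):
    if st[i,4]>80:
        Q=W[lab==i]; print('top',st[i,4],cen[i].round(0),cv2.minAreaRect(Q[:,:2].astype(np.float32)),Q.mean(0).round(1))
E
python3 m2.py w3
```

```text
6.35 [408.2  78.6 249. ] yaw 76.11
spindle in tool: lo/med/hi [[-39.2, -13.3, 46.7], [16.3, 0.8, 48.1], [54.9, 15.0, 61.7]]
pitch deg 0.04839143722687307 top z at 0 48.08512441712606
yaw dev deg 0.08887787159154376 y0 0.7967281879617928
plunger 1367 [[56.1, -5.5, 55.5], [68.9, 0.8, 58.9], [82.2, 6.8, 64.4]]
top 1216 [314.  52.] ((484.98297119140625, 181.88340759277344), (17.921289443969727, 40.27000427246094), 76.3470230102539) [484.5 181.   76.9]
top 672 [303. 231.] ((448.1474914550781, 29.811368942260742), (18.60671043395996, 40.080020904541016), 76.35845184326172) [448.5  31.5  76.7]
```

View pics/w3.png

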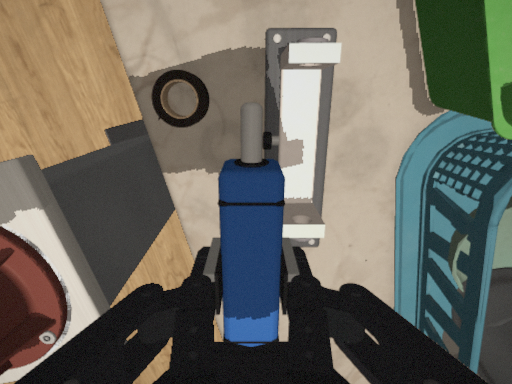

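The wrist picture shows the spindle held level, plunger tip at (252,105). The cheek tops are at (314,52) and (303,231), and the tape roll is at (181,98).

```bash
cat > m3.py <<'E'
from h import *
import sys
z=np.load('w_'+sys.argv[1]+'.npz'); W=z['W'];d=z['d'];im=z['im']
c0=np.array([466.6,105.8])
# refine angle from white crossbar + tops
a=np.radians(76.35); e=np.array([np.cos(a),np.sin(a)]); n=np.array([e[1],-e[0]])
P=np.stack([(W[...,:2]-c0)@e,(W[...,:2]-c0)@n,W[...,2]],-1)
g=(d>0)&(abs(P[...,1])<60)&(abs(P[...,0])<140)
for nm,lo,hi in [('near',-95,-55),('far',55,95)]:
    m=g&(P[...,0]>lo)&(P[...,0]<hi)&(P[...,2]>74)&(P[...,2]<80); Q=P[m]
    print(nm,'top axial pct',np.percentile(Q[:,0],[0,2,10,50,90,98,100]).round(1),'lat',np.percentile(Q[:,1],[0,2,50,98,100]).round(1))
    m=g&(P[...,0]>lo)&(P[...,0]<hi)&(P[...,2]>28)&(P[...,2]<70)&(im.min(-1)>60); Q=P[m]
    print('  face axial',len(Q),np.percentile(Q[:,0],[5,25,50,75,95]).round(1) if len(Q)>5 else '','lat',np.percentile(Q[:,1],[2,98]).round(1) if len(Q)>5 else '')
m=g&(abs(P[...,0])<60)&(abs(P[...,2]-20)<4)&(im.min(-1)>130); Q=P[m]; print('bar lat',len(Q))
for s in range(-60,60,20):
    q=Q[(Q[:,0]>=s)&(Q[:,0]<s+20)]
    if len(q)>30: print(s,np.percentile(q[:,1],[3,97]).round(1),np.median(q[:,2]).round(1))
m=g&(abs(P[...,2]-10)<3); Q=P[m]; print('foot',np.percentile(Q,[1,99],axis=0).round(1).tolist())
E
python3 m3.py w3
```

```text
near top axial pct [-87.5 -86.3 -83.1 -76.5 -70.1 -69.3 -68.9] lat [-20.  -19.   -0.1  19.1  20. ]
  face axial 594 [-74.6 -70.  -69.7 -69.5 -69.2] lat [-16.5  19.1]
far top axial pct [69.3 69.5 70.8 77.1 83.5 86.3 87.2] lat [-20.2 -19.7  -0.5  18.8  20. ]
  face axial 336 [69.4 69.4 69.5 73.1 82. ] lat [-20.2  18.8]
bar lat 4061
-60 [-11.8  18.5] 19.9
-40 [-15.7  18.2] 20.0
-20 [-17.2  18.3] 19.9
0 [-17.1  18.2] 20.0
20 [-18.5  18.2] 19.9
40 [-18.5  18.2] 20.0
foot [[-129.8, -34.4, 7.4], [107.0, 33.7, 12.0]]
```

Call:
send_rows --deltas '[{"translation": [0, 0, 0], "turn": 1}, {"translation": [0, 0, 0], "turn": 1}, {"translation": [0, 0, 0], "turn": 1}, {"translation": [0, 0, 0], "turn": 0.55}, {"translation": [0.35, 0.2, 0], "turn": 0}, {"translation": [0.34, 0.21, 0.1], "turn": 0}, {"translation": [0, 0, 0.5], "turn": 0}, {"translation": [0, 0, 0.5], "turn": 0}, {"translation": [0, 0, 0], "turn": 0}, {"translation": [0, 0, 0], "turn": 0}]'

```text
time_s: 7.18
tcp_pos: [436.0, 93.5, 204.6]
ee_rot: [-2.741, -1.533, 0.003]
contact_force: [0.2, -0.7, -0.9]
grip_width: 0.339
finger_force: 59.7
```

```bash
cat > g.py <<'E'
from h import *
c0=np.array([466.6,105.8]);a=np.radians(76.35);e=np.array([np.cos(a),np.sin(a)]);n=np.array([e[1],-e[0]])
s,t,R=tool();u=R[:2,0];y=R[:2,1]
th=76.35-np.degrees(np.arctan2(u[1],u[0]))
tip=t[:2]+82.8*u+0.8*y; fx=t[:2]-75*u+0.8*y
f=s['contact_force']
print('t',round(s['time_s'],2),'th',th.round(2),'tip ax/lat',((tip-c0)@e).round(2),((tip-c0)@n).round(2),'fixed',((fx-c0)@e).round(2),((fx-c0)@n).round(2),'z',(t[2]-62.9).round(2),'F ax/lat/z',(f[:2]@e).round(1),(f[:2]@n).round(1),f[2].round(1),'units per mm axial',(R.T@np.r_[e,0]/40).round(4),'lat',(R.T@np.r_[n,0]/40).round(4))
E
python3 g.py; python3 m2.py w4; python3 m3.py w4
```

```text
t 7.18 th 17.92 tip ax/lat 59.32 -0.62 fixed -90.82 -49.17 z 141.67 F ax/lat/z -0.6 0.4 -0.9 units per mm axial [ 0.0238 -0.0077 -0.    ] lat [ 0.0077  0.0238 -0.0001]
7.2333 [436.7  93.5 205.4] yaw 58.46
spindle in tool: lo/med/hi [[-39.4, -14.3, 47.6], [15.9, -0.2, 49.0], [54.5, 14.0, 61.9]]
pitch deg 0.11523365062116471 top z at 0 48.96745648634827
yaw dev deg 0.13381982327965328 y0 -0.25286494586075675
plunger 1284 [[56.0, -5.2, 57.7], [69.4, -0.2, 59.8], [81.9, 4.5, 63.9]]
top 1655 [244.  71.] ((484.9924621582031, 182.0853271484375), (17.94620704650879, 39.97254943847656), 76.3321762084961) [485.  181.2  76.9]
top 353 [318. 262.] ((460.0693664550781, 27.20094108581543), (18.41391372680664, 15.555267333984375), 77.9556655883789) [460.3  29.4  76.5]
near top axial pct [-87.3 -85.3 -82.4 -75.7 -69.7 -69.2 -68.9] lat [ 4.2  4.6 11.7 19.6 19.8]
  face axial 615 [-71.3 -69.8 -69.6 -69.3 -68.9] lat [-7.1 19.4]
far top axial pct [69.5 69.8 71.1 77.4 83.8 86.6 87.4] lat [-20.1 -19.2   0.2  19.   19.9]
  face axial 124 [69.5 69.5 69.6 69.6 85. ] lat [-19.4  18.6]
bar lat 2767
-60 [-4.1 18.9] 19.8
-40 [ 2.2 19.2] 19.9
-20 [ 7.  19.1] 19.9
0 [-4.8 19. ] 19.9
20 [-1.3 19.1] 19.9
40 [-17.9  19. ] 19.9
foot [[-120.9, -34.1, 7.3], [106.8, 34.0, 11.9]]
```

Call:
send_rows --deltas '[{"translation": [0, 0.02, 0.5], "turn": 0}, {"translation": [0, 0, 0.5], "turn": 0}, {"translation": [0, 0, 0.4], "turn": 0}, {"translation": [0, 0, 0.3], "turn": 0}, {"translation": [0, 0, 0.22], "turn": 0}, {"translation": [0, 0, 0], "turn": 0}, {"translation": [0, 0, 0], "turn": 0}, {"translation": [0, 0, 0], "turn": 0}]'

```text
time_s: 7.9
tcp_pos: [438.1, 93.2, 129.2]
ee_rot: [2.74, 1.535, 0.002]
contact_force: [0.2, -0.6, -1.4]
grip_width: 0.339
finger_force: 59.9
```

```bash
sed -i 's/0\.8\*y/0.3*y/g' g.py; python3 g.py; python3 m2.py w5;python3 g.py
```

```text
t 7.9 th 17.83 tip ax/lat 59.77 0.94 fixed -90.45 -47.37 z 66.27 F ax/lat/z -0.6 0.3 -1.4 units per mm axial [ 0.0238 -0.0077  0.    ] lat [0.0077 0.0238 0.    ]
7.95 [438.2  93.2 129.2] yaw 58.53
spindle in tool: lo/med/hi [[-39.2, -13.7, 46.7], [16.4, 0.4, 48.1], [55.0, 14.6, 61.0]]
pitch deg 0.027505550650468186 top z at 0 48.12482825217192
yaw dev deg 0.04649117034046708 y0 0.41381737301125626
plunger 4363 [[56.3, -11.7, 50.8], [96.8, -0.4, 52.9], [109.5, 11.5, 72.8]]
top 4490 [235.  58.] ((484.9913024902344, 182.11045837402344), (18.040666580200195, 40.26137924194336), 76.31391906738281) [485.2 181.1  76.8]
top 1068 [250. 177.] ((463.651611328125, 134.22402954101562), (16.874961853027344, 30.244993209838867), 59.20296859741211) [465.2 137.2  78.7]
top 1092 [221. 268.] ((423.2651062011719, 102.01091003417969), (80.27021789550781, 20.74837875366211), 58.451454162597656) [428.5 104.4  79.4]
top 1068 [280. 269.] ((452.693115234375, 83.67658996582031), (79.33333587646484, 21.725399017333984), 57.694496154785156) [452.7  88.9  79.5]
top 105 [252. 271.] ((440.56109619140625, 95.29208374023438), (10.925065040588379, 9.607135772705078), 68.9970932006836) [441.5  96.3  80.7]
top 123 [250. 294.] ((433.8384094238281, 86.04216003417969), (16.413721084594727, 9.716750144958496), 33.579158782958984) [433.5  85.5  80.7]
top 82 [254. 320.] ((426.57373046875, 69.83385467529297), (8.24007797241211, 10.766319274902344), 10.430113792419434) [426.7  70.3  80.7]
top 118 [334. 349.] ((453.6172790527344, 26.533456802368164), (15.295255661010742, 5.054323673248291), 70.21700286865234) [452.8  26.2  76.7]
t 7.95 th 17.82 tip ax/lat 59.79 0.99 fixed -90.44 -47.31 z 66.28 F ax/lat/z 1.0 0.2 -1.8 units per mm axial [ 0.0238 -0.0077  0.    ] lat [0.0077 0.0238 0.    ]
```

View pics/w5.png

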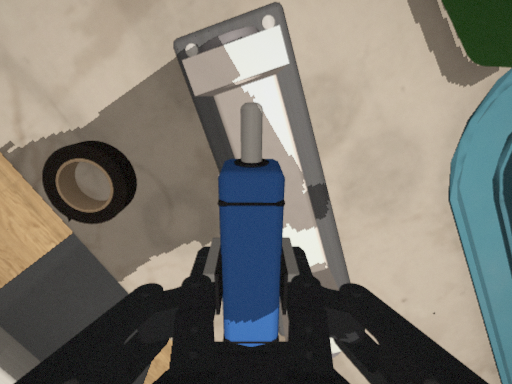

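The picture shows the plunger tip at (252,105), in line with the far cheek's top at (235,60) and just inside it. I'll lower it a little and then go in along the cup axis.

Call:
send_rows --deltas '[{"translation": [0.08, -0.026, 0.033], "turn": 0}, {"translation": [0.08, -0.026, 0], "turn": 0}, {"translation": [0.036, -0.0116, 0], "turn": 0}, {"translation": [0.036, -0.0116, 0], "turn": 0}, {"translation": [0.036, -0.0116, 0], "turn": 0}, {"translation": [0.036, -0.0116, 0], "turn": 0}, {"translation": [0.036, -0.0116, 0], "turn": 0}, {"translation": [0, 0, 0], "turn": 0}, {"translation": [0, 0, 0], "turn": 0}]'

```text
time_s: 8.7
tcp_pos: [440.8, 107.1, 126.8]
ee_rot: [-2.74, -1.536, 0.0]
contact_force: [-0.0, -0.2, -1.1]
grip_width: 0.34
finger_force: 59.9
```

```bash
python3 g.py
```

```text
t 8.7 th 17.81 tip ax/lat 73.95 0.17 fixed -76.29 -48.08 z 63.93 F ax/lat/z -0.2 -0.0 -1.1 units per mm axial [ 0.0238 -0.0076 -0.    ] lat [ 0.0076  0.0238 -0.    ]
```

Call:
send_rows --deltas '[{"translation": [0.003, 0.07, -0.01], "turn": -0.39}, {"translation": [0.004, 0.07, 0], "turn": -0.39}, {"translation": [0.005, 0.07, 0], "turn": -0.39}, {"translation": [0.0245, -0.005, 0], "turn": 0}, {"translation": [0.0245, -0.005, 0], "turn": 0}, {"translation": [0.0245, -0.005, 0], "turn": 0}, {"translation": [0.0245, -0.005, 0], "turn": 0}, {"translation": [0.0245, -0.005, 0], "turn": 0}, {"translation": [0, 0, 0], "turn": 0}, {"translation": [0, 0, 0], "turn": 0}]'

```text
time_s: 9.53
tcp_pos: [449.5, 108.0, 127.2]
ee_rot: [2.658, 1.673, -0.001]
contact_force: [-0.5, -4.4, -1.5]
grip_width: 0.339
finger_force: 59.9
```

```bash
python3 g.py
```

```text
t 9.53 th 11.98 tip ax/lat 79.05 0.32 fixed -75.31 -32.44 z 64.35 F ax/lat/z -4.4 0.5 -1.5 units per mm axial [ 0.0245 -0.0052 -0.    ] lat [0.0052 0.0245 0.    ]
```

Call:
send_rows --deltas '[{"translation": [0.025, 0, 0], "turn": 0}, {"translation": [0.025, 0, 0], "turn": 0}, {"translation": [0.025, 0, 0], "turn": 0}, {"translation": [0.025, 0, 0], "turn": 0}, {"translation": [0.025, 0, 0], "turn": 0}, {"translation": [0.025, 0, 0], "turn": 0}, {"translation": [0.025, 0, 0], "turn": 0}, {"translation": [0.025, 0, 0], "turn": 0}, {"translation": [0, 0, 0], "turn": 0}, {"translation": [0, 0, 0], "turn": 0}]'

```text
time_s: 10.37
tcp_pos: [452.6, 114.6, 127.2]
ee_rot: [2.658, 1.672, -0.003]
contact_force: [-1.9, -9.2, 0.5]
grip_width: 0.336
finger_force: 60.0
```

```bash
python3 g.py
```

```text
t 10.37 th 12.01 tip ax/lat 86.21 1.83 fixed -68.13 -31.0 z 64.27 F ax/lat/z -9.4 0.4 0.5 units per mm axial [ 0.0245 -0.0052 -0.0001] lat [ 0.0052  0.0245 -0.    ]
```

Call:
send_rows --deltas '[{"translation": [0.025, 0, 0], "turn": 0}, {"translation": [0.025, 0, 0], "turn": 0}, {"translation": [0.025, 0, 0], "turn": 0}, {"translation": [0.0125, 0, 0], "turn": 0}, {"translation": [0, 0, 0], "turn": 0}, {"translation": [0, 0, 0], "turn": 0}]'

```text
time_s: 10.87
tcp_pos: [453.9, 117.5, 127.1]
ee_rot: [2.658, 1.671, -0.004]
contact_force: [-2.1, -10.8, 1.5]
grip_width: 0.34
finger_force: 60.1
```

```bash
python3 g.py; python3 m2.py w6 | head -6
```

```text
t 10.87 th 12.02 tip ax/lat 89.3 2.44 fixed -65.04 -30.42 z 64.22 F ax/lat/z -11.0 0.5 1.5 units per mm axial [ 0.0245 -0.0052 -0.0001] lat [ 0.0052  0.0245 -0.    ]
10.9167 [453.9 117.5 127.1] yaw 64.33
spindle in tool: lo/med/hi [[-39.4, -13.5, 46.7], [16.2, 0.6, 48.1], [54.9, 14.8, 61.2]]
pitch deg -0.062332743470389744 top z at 0 48.108694262881
yaw dev deg 0.18103341096995934 y0 0.5643604942571621
plunger 2941 [[56.1, -11.8, 48.5], [71.4, 0.2, 50.2], [82.3, 11.6, 65.0]]
top 3715 [251. 132.] ((485.0527648925781, 182.06576538085938), (18.347444534301758, 40.355777740478516), 77.09505462646484) [485.1 181.4  76.8]
```

Call:
send_rows --deltas '[{"translation": [0.025, 0, -0.012], "turn": 0}, {"translation": [0, 0, 0], "turn": 0}, {"translation": [0.001, 0.061, 0], "turn": -0.4}, {"translation": [0.001, 0.061, 0], "turn": -0.4}, {"translation": [0.001, 0.061, 0], "turn": -0.4}, {"translation": [0, 0, 0], "turn": 0}, {"translation": [0, 0, 0], "turn": 0}]'

```text
time_s: 11.5
tcp_pos: [461.0, 115.4, 127.4]
ee_rot: [2.567, 1.808, -0.005]
contact_force: [-1.8, -10.8, -0.2]
grip_width: 0.338
finger_force: 60.0
```

```bash
python3 g.py
```

```text
t 11.5 th 6.02 tip ax/lat 90.27 1.25 fixed -66.66 -15.29 z 64.49 F ax/lat/z -11.0 0.8 -0.2 units per mm axial [ 0.0249 -0.0026 -0.0001] lat [ 0.0026  0.0249 -0.    ]
```

Call:
send_rows --deltas '[{"translation": [0.001, 0.061, 0], "turn": -0.4}, {"translation": [0.001, 0.061, 0], "turn": -0.4}, {"translation": [0.001, 0.061, -0.01], "turn": -0.4}, {"translation": [0, 0, 0], "turn": 0}, {"translation": [0, 0, 0], "turn": 0}]'

```text
time_s: 11.92
tcp_pos: [467.9, 113.2, 127.7]
ee_rot: [2.469, 1.94, -0.006]
contact_force: [-1.0, -10.9, -2.0]
grip_width: 0.342
finger_force: 59.7
```

```bash
python3 g.py; python3 m2.py w7|head -7
```

```text
t 11.92 th 0.01 tip ax/lat 90.31 -0.15 fixed -67.48 -0.19 z 64.76 F ax/lat/z -10.8 1.6 -2.0 units per mm axial [ 0.025  -0.     -0.0001] lat [ 0.     0.025 -0.   ]
11.9667 [467.9 113.2 127.7] yaw 76.33
spindle in tool: lo/med/hi [[-39.3, -13.3, 46.8], [16.2, 0.9, 48.1], [54.7, 15.1, 61.0]]
pitch deg 0.17211499798916138 top z at 0 48.14985391450481
yaw dev deg 0.10372759891365499 y0 0.8506473426106026
plunger 2841 [[56.1, -11.7, 49.0], [70.8, 0.0, 50.7], [80.3, 11.7, 64.4]]
top 3717 [250. 133.] ((485.0684814453125, 182.09439086914062), (18.22310447692871, 40.20085525512695), 76.25642395019531) [484.9 181.4  76.7]
top 11007 [251. 253.] ((469.8267517089844, 119.42514038085938), (98.88033294677734, 54.33705520629883), 61.24641418457031) [471.5 125.2  79.2]
```

View pics/w7.png

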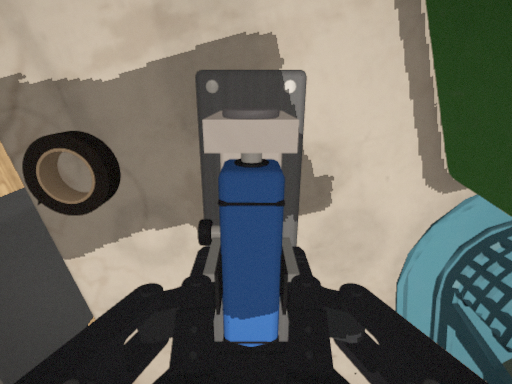

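Now level and in line: the plunger enters the cheek at (251,150). Backing off along the axis lets the spring push the fixed pin into the near cup.

Call:
send_rows --deltas '[{"translation": [-0.025, 0, 0], "turn": 0}, {"translation": [-0.025, 0, 0], "turn": 0}, {"translation": [-0.025, 0, 0], "turn": 0}, {"translation": [-0.025, 0, 0], "turn": 0}, {"translation": [-0.025, 0, 0], "turn": 0}, {"translation": [0, 0, 0], "turn": 0}, {"translation": [0, 0, 0], "turn": 0}]'

```text
time_s: 12.55
tcp_pos: [466.8, 108.8, 127.7]
ee_rot: [2.469, 1.941, -0.004]
contact_force: [-1.2, -8.3, -3.1]
grip_width: 0.34
finger_force: 59.6
```

```bash
python3 g.py
```

```text
t 12.55 th 0.01 tip ax/lat 85.79 -0.17 fixed -72.01 -0.19 z 64.82 F ax/lat/z -8.3 0.8 -3.1 units per mm axial [ 0.025  -0.     -0.0001] lat [ 0.     0.025 -0.   ]
```

Call:
send_rows --deltas '[{"translation": [-0.025, 0, 0], "turn": 0}, {"translation": [-0.025, 0, 0], "turn": 0}, {"translation": [-0.025, 0, 0], "turn": 0}, {"translation": [-0.025, 0, 0], "turn": 0}, {"translation": [0, 0, 0], "turn": 0}, {"translation": [0, 0, 0], "turn": 0}]'

```text
time_s: 13.05
tcp_pos: [466.0, 105.3, 127.8]
ee_rot: [2.469, 1.942, -0.003]
contact_force: [-0.7, -5.4, -3.4]
grip_width: 0.335
finger_force: 59.6
```

```bash
python3 g.py
```

```text
t 13.05 th -0.01 tip ax/lat 82.16 -0.14 fixed -75.64 -0.11 z 64.87 F ax/lat/z -5.4 0.6 -3.4 units per mm axial [ 0.025  0.    -0.   ] lat [-0.     0.025 -0.   ]
```

Call:
send_rows --deltas '[{"translation": [-0.02, 0, 0.02], "turn": 0}, {"translation": [-0.02, 0, 0.02], "turn": 0}, {"translation": [0, 0, 0.01], "turn": 0}, {"translation": [0, 0, 0], "turn": 0}, {"translation": [0, 0, 0], "turn": 0}]'

```text
time_s: 13.47
tcp_pos: [466.0, 104.2, 126.2]
ee_rot: [-2.469, -1.942, 0.001]
contact_force: [-1.6, -5.4, 1.5]
grip_width: 0.34
finger_force: 60.2
```

```bash
python3 g.py
```

```text
t 13.47 th -0.03 tip ax/lat 81.07 0.07 fixed -76.73 0.16 z 63.29 F ax/lat/z -5.6 -0.3 1.5 units per mm axial [ 0.025  0.    -0.   ] lat [-0.     0.025 -0.   ]
```

Call:
send_rows --deltas '[{"translation": [-0.02, 0, 0], "turn": 0}, {"translation": [0, 0, 0], "turn": 0}, {"translation": [0, 0, 0], "turn": 0}, {"translation": [0, 0, 0], "turn": 0}]'

```text
time_s: 13.8
tcp_pos: [465.9, 103.6, 126.2]
ee_rot: [-2.469, -1.942, -0.0]
contact_force: [-1.9, -3.1, 2.1]
grip_width: 0.34
finger_force: 60.2
```

Call:
send_rows --deltas '[{"translation": [0, 0, 0], "turn": 0}, {"translation": [0, 0, 0], "turn": 0}, {"translation": [0, 0, 0], "turn": 0}, {"translation": [0, 0, 0], "turn": 0}, {"translation": [0, 0, 0], "turn": 0}, {"translation": [0, 0, 0], "turn": 0}, {"translation": [0, 0, 0], "turn": 0}, {"translation": [0, 0, 0], "turn": 0}]' --jaw 1

```text
time_s: 14.47
tcp_pos: [466.0, 103.5, 126.1]
ee_rot: [-2.469, -1.943, -0.0]
contact_force: [0.2, -0.2, -0.5]
grip_width: 0.995
finger_force: 0.0
```

```bash
python3 g.py; python3 m2.py w8|head -7
```

```text
t 14.47 th -0.04 tip ax/lat 80.44 0.24 fixed -77.36 0.35 z 63.23 F ax/lat/z -0.1 0.2 -0.5 units per mm axial [0.025 0.    0.   ] lat [-0.     0.025  0.   ]
14.5167 [466.  103.5 126.1] yaw 76.39
spindle in tool: lo/med/hi [[-38.6, -13.5, 46.3], [16.4, 0.5, 47.8], [54.8, 15.0, 60.8]]
pitch deg -0.03936376400766408 top z at 0 47.7868401880483
yaw dev deg 0.01741828088984357 y0 0.6733555506056579
plunger 3473 [[56.1, -11.7, 47.8], [78.5, 0.1, 49.6], [89.5, 11.7, 62.2]]
top 4000 [249. 110.] ((485.06121826171875, 182.0584716796875), (17.68796157836914, 40.27690505981445), 76.38902282714844) [484.9 181.4  76.8]
top 10588 [250. 253.] ((467.98663330078125, 109.13612365722656), (98.42603302001953, 30.582401275634766), 76.21631622314453) [469.5 115.8  78.2]
```

Level and seated: pitch is about 0 and the barrel top is at z≈78. I'll lift straight up and check.

Call:
send_rows --deltas '[{"translation": [0, 0, -0.2], "turn": 0}, {"translation": [0, 0, -0.4], "turn": 0}, {"translation": [0, 0, -0.8], "turn": 0}, {"translation": [0, 0, -0.9], "turn": 0}, {"translation": [0, 0, -0.9], "turn": 0}, {"translation": [0, 0, -0.8], "turn": 0}, {"translation": [-0.8, 0, -0.3], "turn": 0}, {"translation": [-0.8, 0, 0], "turn": 0}, {"translation": [0, 0, 0], "turn": 0}, {"translation": [0, 0, 0], "turn": 0}]'

```text
time_s: 15.35
tcp_pos: [450.7, 40.2, 299.0]
ee_rot: [2.471, 1.939, 0.001]
contact_force: [0.2, -0.1, 0.0]
grip_width: 1.006
finger_force: 0.0
```

```bash
python3 - <<'E'
from h import *
im,d,W,c=cloud('wrist'); save(im,'w9')
hsv=cv2.cvtColor(im,cv2.COLOR_RGB2HSV)
b=(hsv[...,0]>100)&(hsv[...,0]<130)&(hsv[...,1]>120)&(d>0)&(W[...,2]>10)&(W[...,0]<520)
Q=W[b]; e=np.array([.236,.9718]); s=(Q[:,:2]-[466.6,105.8])@e
print(np.percentile(s,[1,99]).round(1),np.percentile(Q[:,2],[1,50,99]).round(1))
t=Q[:,2]>70; print('slope deg',np.degrees(np.arctan(np.polyfit(s[t],Q[t,2],1)[0])),cv2.minAreaRect(Q[t][:,:2].astype(np.float32)))
E
```

```text
[-67.3  51.7] [ 67.9  78.5 307.1]
slope deg -20.012826453560788 ((460.8370361328125, 95.4215316772461), (129.2585906982422, 140.03526306152344), 77.5936279296875)
```

View pics/w9.png

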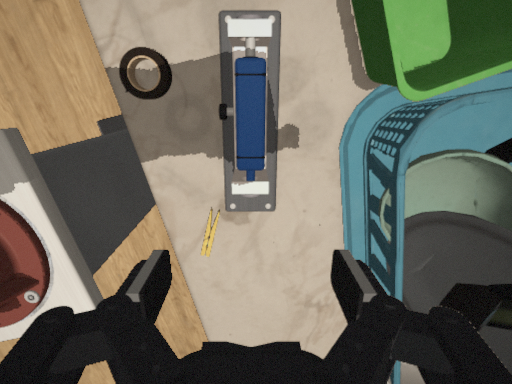

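The spindle hangs between both cheeks: plunger into the top cheek at (250,42), blue pin into the bottom cheek at (250,178). The tape roll and peg look untouched. The −20° slope comes from stray pixels at z≈307; the median top is 78.5 mm, and at release the pitch measured 0°.

```bash
python3 -c "
from bench import *
print(sign_off())"
```

```text
the job is handed in; nothing more can be done
None
```

The spindle is seated in both cups and hangs level, with the gripper clear; the highest push force I read was about 11 N, the bystanders were left alone, and I handed in at about 15.4 s (no verdict shown).

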